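# Load the deburring tumbler and hold its dead-man lever

### The arm

A 6-joint arm with a two-finger parallel gripper is mounted at the origin on the work surface. World frame = base frame: x ahead of the robot, y to its left, z up, the work surface at z = 0. Lengths are in m, angles in rad, forces in N, time in s.
With the tool pointing down it reaches from about 0.375 to 0.9 m from the base axis. Payload 3.1 kg.
Tool frame: the origin (TCP) lies midway between the tips of the shut fingers; the grasp point (between the pads) lies 19 mm behind it (manip.pinch_z is the distance from the TCP to the grasp point, in m); z points along the fingers, y is the line along which they close (so a half turn about z gives the same grasp; the last joint's range is limited). The gripper opens to 85 mm and grips with 20 to 120 N. Pads are 22 mm wide; open, the fingers measure 114 mm over their backs; the gripper's body (76 mm by 85 mm) begins 54 mm behind the grasp point. The pads swing forward as they close: fully open they stand 13 mm farther back than shut.
Start: joints at [-1.482, 0.527, 1.433, -0, 1.181, -0.178], TCP at [0.165, -0.603, 0.204] pointing down, gripper open.
Joint ranges: [-3.08, 3.08], [-0.75, 2.2], [0.22, 2.44], [-1.43, 4.57], [0, 2.65], [-2.85, 2.85]. Speed limits (rad/s): [2.79, 2.79, 3.14, 3.14, 3.14, 3.14].

### API

Orientations are given as a unit quaternion [x, y, z, w].
In Python, from station import manip, viewer, ticket gives the robot as it stands.
- The arm moves only by the shell command python3 -m creep 'ROWS' [FORCE]. ROWS is JSON, a list of rows, each an object with "slide": the shift along the tool's x, y, z in cm, a list of three; "angular": the turn, a rotation vector about the tool's x, y, z in rad, a list of three; "claw": the opening, from -1 (shut) to 1 (fully open). A call has 1 to 10 rows; each row shifts and turns the commanded pose from where the row before left it, along the tool's axes as they then stand; what a row does not reach is not made up. A row lasts 1/12 s, in which the tool goes at most 41.7 mm and 7.16 degrees, less where a joint would pass 70% of its speed; a pose out of reach is approached as far as the arm can. A call with a gripper value outside its range is refused whole. The fingers move at their own pace and stop on an object; FORCE is the grip in N (left out, the last holds). Time passes only in rows, so rows that do not move let the fingers close. It gives the time, the measured TCP pose, the force, the opening and the grip force at its end, in the units of the state.
- manip.sense(): the state, without advancing time (a new reading comes with each control period).
- viewer.snapshot(name): name is "scene" or "top"; returns the picture (420x560x3 uint8, blue, green, red); there is no depth.
- viewer.calibration(name): a dict with "fov_y" (degrees; the focal length in pixels is half the picture's height over the tangent of half this angle, whatever the lens; pixels are square), "cx", "cy" (the principal point, pixels), "k1" (the pictures are not rectified: a ray, as slopes to the right and down, at radius r is drawn at 1 + k1 r^2 times it, then the intrinsics apply), "T" (4x4, takes a point from camera to world coordinates). Camera axes: x right, y up, looking along -z (the intrinsics and any distortion apply to the point x, -y, -z); pixel columns grow to the right and rows downward; lengths in m; the calibration is good to about 2 mm. A picture is of the moment at which its call begins. calibration takes no time and is no camera call.
- ticket.sign_off(): hands the job in; it is judged then, once.
The state is a dict: "t": time; "q": joint angles; "qd": joint speeds; "tau": joint torques, N m; "tcp_pos": TCP position; "tool_rot": TCP orientation; "force": force on the tool from outside, world axes, zero at the start; "ft_torque": the same for the moment, N m; "finger_gap": opening from 0.0 (shut) to 1.0 (fully open); "gripper_force": force on a finger pad.
Only numpy, scipy, OpenCV 4.12 (cv2) and the standard library are available. Lean on these libraries where they do the work, as an engineer would, in place of code of your own. Each camera call takes 0.05 s, during which the arm holds its last target. There are 200 camera calls.

### The job

Load the pipe tee, the big bolt and the round collar into the tumbler's open tub; then push its spring-loaded dead-man lever down to half of its travel, where the lever lies level and its pad is even with the top of the little post beside it, and finish the job still holding it there with the gripper. Never push the lever to its bottom stop, and leave everything else on the bench where it is.

Things in the scene. Friction and masses are not known exactly. Their poses are not given: they have to be found in the camera images.
- tumbler: the bench deburring tumbler, fixed to the table. A grey deck 250 (x) x 330 (y) mm, top 45 mm above the table, carrying the open tub on its +y half and the dead-man lever on its -y half. Origin: centre of its underside, on the table. Its own x points away from the robot, y to its left, z up; it stands turned by up to 0.3 rad
- tub_in (a point): centre of the inner floor of the tumbler's open aluminium tub, 50 mm above the table; axes as the tumbler's (it lies at 0, +60, 50 mm in the tumbler's frame). Inside the tub measures 220 mm (x) by 190 mm (y), its walls are 5 mm thick and their rim is 51 mm above this floor (101 mm above the table)
- lever (a joint): angle of the spring-loaded dead-man lever, rad: 0 = up at rest (sloping up 0.2 rad towards the robot), 0.20 = half travel, where the bar and its pad lie level, 0.40 = bottom stop. It springs back up when let go. Pushed at the pad it takes about 3.5 N to start, 8 N at half travel and 12 N at the bottom
- lever_hinge (a point): hinge of the lever, whose moving part is a steel bar 165 mm long, 24 mm wide, 10 mm thick, with a black rubber palm pad 50 x 45 mm near its free end, which points at the robot, and which runs from this point towards the tumbler's -x. The hinge axis runs along the tumbler's y and this point lies at (+90, -105, 95) mm in the tumbler's frame
- pad_top (a point): centre of the top face of the palm pad, 140 mm from the hinge along the bar and 17 mm above the bar's middle plane. About 140 mm above the table at rest, 112 mm at half travel. A fixed steel post 10 mm square beside the pad (centre at -50, -152 mm in the tumbler's frame) has its top 112 mm above the table: at half travel the pad's top is level with it
- collar: a plain round steel collar, a thick ring of 50 mm outer and 26 mm inner diameter, 20 mm high, lying flat on the table, about 0.2 kg. Origin: centre of its underside, z is its axis
- collar_mid (a point): centre of the collar, 10 mm above its underside
- tee: a steel pipe tee lying flat on the table, 34 mm high over its collars, about 0.22 kg. Its straight run is 60 mm long along its own x (28 mm thick, 34 mm over the collars, 12 mm long, at the ends); its branch points along its own +y and ends in a flat face 35 mm from the run's axis, so back of run to branch face is 49 mm. Origin: below the run's middle, on the underside
- tee_mid (a point): middle of the tee between the run's back and the branch face, at (0, +10.5, 17) mm in the tee's frame
- bolt: a big steel bolt standing on its hexagonal head, thread upward, about 0.18 kg: head 32 mm across flats and 16 mm high, shank 20 mm in diameter, 58 mm high in all. Origin: centre of the head's underside, z up the shank
- bolt_mid (a point): on the bolt's axis, 29 mm above the head's underside (half its height)
- nut: bystander: a loose hexagonal steel nut, 30 mm across flats, 16 mm high, among the parts; origin under its centre
- tape: bystander: a roll of paper tape, 90 mm in diameter, 24 mm high, lying flat; origin under its centre
- wrench: bystander: a wrench lying flat along its own x; origin under its middle
- hammer: bystander: a hammer lying flat along its own x; origin under its middle
- screwdriver: bystander: a screwdriver lying along its own x; origin under its middle
- can: bystander: a low round tin, 80 mm in diameter, 60 mm high; origin under its centre
- jar: bystander: a standing glass jar, 70 mm in diameter, 85 mm high; origin under its centre
Things that resemble listed ones, but are neither listed nor needed, are in the scene too. What is shaped like the bolt but yellow is not meant. What is shaped like the collar but green is not meant.

How it is judged:
On the way, in this order (a step that is already met when the one before it is completed fails the run):
1. the tee, the bolt and the collar all lie in the tub, let go and at rest (x of collar_mid in the frame of tub_in between -0.11 and 0.11 m and y of collar_mid in the frame of tub_in between -0.095 and 0.095 m and z of collar_mid in the frame of tub_in between 0 and 0.05 m and contact force between the fingers and collar below 0.2 N and linear speed of each of collar, tee, bolt below 0.03 m/s and x of tee_mid in the frame of tub_in between -0.11 and 0.11 m and y of tee_mid in the frame of tub_in between -0.095 and 0.095 m and z of tee_mid in the frame of tub_in between 0 and 0.05 m and contact force between the fingers and tee below 0.2 N and x of bolt_mid in the frame of tub_in between -0.11 and 0.11 m and y of bolt_mid in the frame of tub_in between -0.095 and 0.095 m and z of bolt_mid in the frame of tub_in between 0 and 0.05 m and contact force between the fingers and bolt below 0.2 N), for 0.2 s.
2. with the three parts in the tub, the gripper holds the lever about half-way down (all of step 1 and value of joint lever between 0.13 and 0.27 rad and contact force between any of the fingers, the arm and lever above 3 N and contact force between each of collar, tee, bolt and lever below 0.5 N), for 0.3 s.
At the end, for the whole second after the job is handed in: Tee, bolt and collar lie at rest in the tub, their middles inside its walls and below 50 mm above its floor, not touched by the fingers; the lever is steady between 0.13 and 0.27 rad (half travel is 0.20), pushed by the gripper or arm with more than 3 N, and no part leans on it (all of step 2 and velocity of joint lever between -0.1 and 0.1 rad/s); the arm keeps its last pose, push and grip.
It fails at once if the lever is pushed to its bottom stop (beyond 0.37 rad) (value of joint lever above 0.37 rad).
It fails at once if something else on the bench (nut, tape, wrench, hammer, screwdriver, can, jar) is moved more than 30 mm (distance of any of nut, tape, wrench, hammer, screwdriver, can, jar from where it was at the start of the episode above 0.03 m).
It also fails if it takes over 72 s, if anything falls off the work surface, if the arm or the gripper's body presses on something with over 40 N, if the wrist force passes 120 N, or if a joint passes its speed limit or range.

## Working session

There is one attempt and no reset: what is moved stays moved. The work goes in short steps, Python scripts to look and compute and a shell command to move; the robot and the scene stay as the last step left them, time stands still between calls to the robot, and variables do not carry over. Pictures are saved under pics/ and viewed, at most 10 in all, crops included, and the job is handed in when it is done.

```bash
mkdir -p pics; ls; python3 - <<'E'
from station import manip, viewer
import cv2
for n in("scene","top"):
    cv2.imwrite(f"pics/{n}0.png",viewer.snapshot(n)); c=viewer.calibration(n); print(n,c)
s=manip.sense(); print(s, manip.pinch_z)
E
```

```text
pics
scene {'fov_y': 56.65697872464247, 'cx': 274.4810147803393, 'cy': 216.93421908328537, 'k1': -0.047800610301260205, 'T': array([[ 0.26361779, -0.79641751,  0.54426538,  1.08564205],
       [ 0.96460467,  0.21378585, -0.15438086, -0.16455368],
       [ 0.00659538,  0.56569847,  0.8245858 ,  0.95791017],
       [ 0.        ,  0.        ,  0.        ,  1.        ]])}
top {'fov_y': 42.51076526734283, 'cx': 280.38396970328046, 'cy': 221.0088092287255, 'k1': -0.1997335503897079, 'T': array([[ 0.00992786,  0.99751039, -0.06981737,  0.40225509],
       [-0.9998888 ,  0.00912606, -0.01179393, -0.01299485],
       [-0.01112741,  0.0699267 ,  0.99749007,  1.80368307],
       [ 0.        ,  0.        ,  0.        ,  1.        ]])}
{'t': 0.1, 'q': array([-1.48150792e+00,  5.28378168e-01,  1.43372700e+00,  3.07296003e-05,
        1.18141650e+00, -1.78529059e-01]), 'qd': array([-0.00055048, -0.00126968, -0.00242831, -0.00216032,  0.00209198,
        0.00041624]), 'tau': array([-5.20505764e-04, -4.43304956e+01, -1.78586698e+01, -2.79903370e-04,
        3.89703404e-03, -1.18089329e-05]), 'tcp_pos': array([ 0.16535105, -0.60203262,  0.20274348]), 'tool_rot': array([ 9.91047934e-01,  1.33503039e-01,  5.72171152e-05, -9.62910788e-04]), 'force': array([-1.17745521,  0.06605814,  0.14274471]), 'ft_torque': array([0.0025046 , 0.04302829, 0.04369591]), 'gripper_force': 0.0, 'finger_gap': 0.9972898966995711} 0.0187
```

View pics/scene0.png

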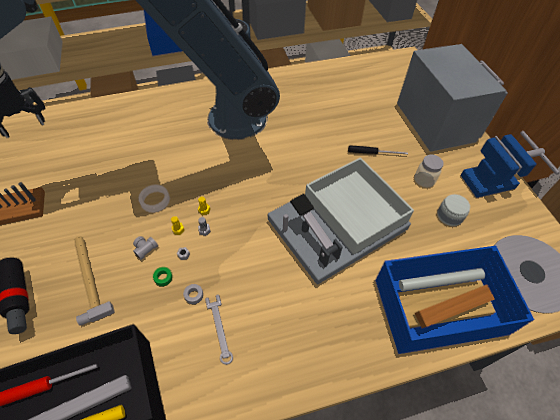

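View pics/top0.png

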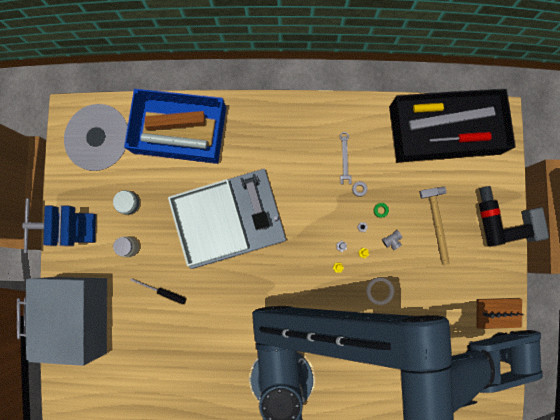

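The top view shows the tee at (392,240) and the tub at (210,222). The lever pad is at (261,219) and the nut at (362,227).
Bolt candidates are grey (341,246) and yellow (363,253) and (338,268). The grey one fits, because yellow is excluded. 
Collar candidates are grey (359,188) and green (381,210). The grey one fits, because green is excluded. The large ring at (380,291) is the tape. I'll confirm these in one crop.

```bash
cat > h.py <<'E'
import numpy as np, cv2
from station import manip, viewer
def ray(n,px):
    c=viewer.calibration(n); f=210/np.tan(np.radians(c["fov_y"]/2))
    K=np.array([[f,0,c["cx"]],[0,f,c["cy"]],[0,0,1.]])
    p=cv2.undistortPoints(np.array(px,float).reshape(-1,1,2),K,np.array([c["k1"],0,0,0.]))[:,0]
    d=np.c_[p[:,0],-p[:,1],-np.ones(len(p))]@c["T"][:3,:3].T
    return c["T"][:3,3],d
def plane(n,px,z):
    o,d=ray(n,px); return (o+d*((z-o[2])/d[:,2])[:,None])
def proj(n,P):
    c=viewer.calibration(n); f=210/np.tan(np.radians(c["fov_y"]/2))
    T=np.linalg.inv(c["T"]); p=np.atleast_2d(P)@T[:3,:3].T+T[:3,3]
    s=np.c_[p[:,0],-p[:,1]]/-p[:,2:]; r=(s**2).sum(1,keepdims=True)
    return s*(1+c["k1"]*r)*f+[c["cx"],c["cy"]]
def tri(pa,pb):
    o1,d1=ray("scene",pa);o2,d2=ray("top",pb); d1=d1[0];d2=d2[0]
    s=np.linalg.lstsq(np.c_[d1,-d2],o2-o1,rcond=None)[0]
    a=o1+s[0]*d1;b=o2+s[1]*d2; return (a+b)/2,np.linalg.norm(a-b)
E
python3 - <<'E'
import cv2,numpy as np
t=cv2.imread("pics/top0.png");s=cv2.imread("pics/scene0.png")
a=cv2.resize(t[170:280,320:420],(400,440),interpolation=cv2.INTER_CUBIC)
b=cv2.resize(s[200:310,120:220],(400,440),interpolation=cv2.INTER_CUBIC)
cv2.imwrite("pics/crop.png",np.hstack([a,b]))
a=cv2.resize(t[165:270,165:290],(400,336),interpolation=cv2.INTER_CUBIC)
b=cv2.resize(s[155:285,260:415],(400,336),interpolation=cv2.INTER_CUBIC)
cv2.imwrite("pics/crop2.png",np.hstack([a,b]))
E
```

```text
(no output)
```

View pics/crop.png

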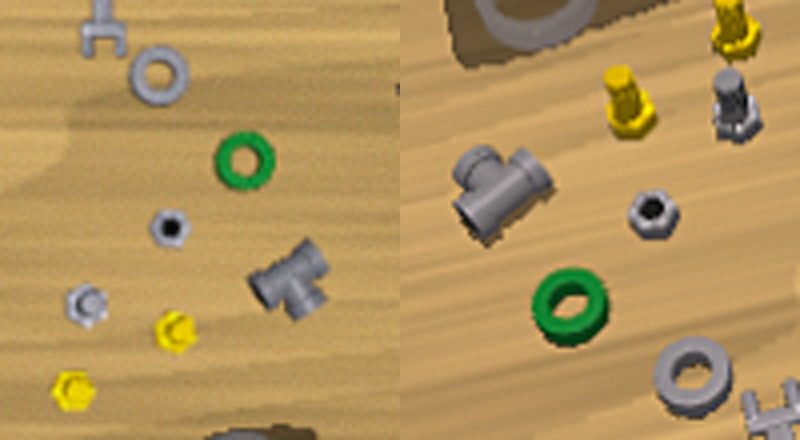

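View pics/crop2.png

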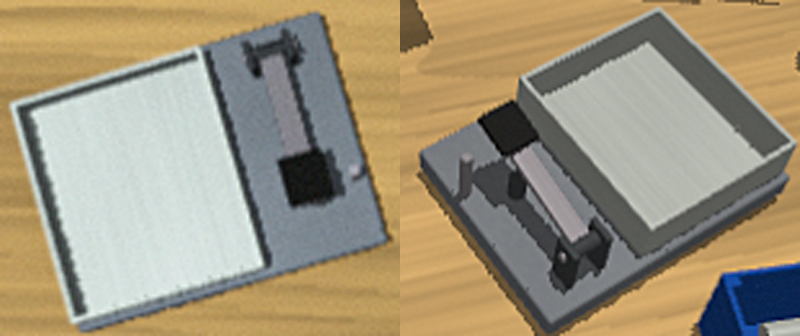

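The crop confirms it. The grey bolt is at top px (343,246), the grey plain collar at (360,189) and the tee at (392,240), with its branch toward the lower right. The tumbler crop gives tub rim corners at about (10,103), (203,48), (268,265) and (78,325) in crop pixels. Next I'll measure everything.

```bash
cat > meas.py <<'E'
from h import *
t=cv2.imread("pics/top0.png");s=cv2.imread("pics/scene0.png")
# tumbler
cr=np.array([[10,103],[203,48],[268,265],[78,325]])*[125/400,105/336]+[165,165]
P=plane("top",cr,.101); print("rim",P.round(3).tolist(),[round(np.linalg.norm(P[i]-P[(i+1)%4]),3) for i in range(4)])
M=np.array([[.115,.16],[.115,-.04],[-.115,-.04],[-.115,.16]])  # far-left, far-right, near-right, near-left
A=M-M.mean(0);B=P[:,:2]-P[:,:2].mean(0)
th=np.arctan2((A[:,0]*B[:,1]-A[:,1]*B[:,0]).sum(),(A*B).sum());R=np.array([[np.cos(th),-np.sin(th)],[np.sin(th),np.cos(th)]])
o=P[:,:2].mean(0)-R@M.mean(0); print("tumbler",o.round(4),th.round(3), "resid",(A@R.T-B).round(3).tolist())
for n,p in dict(tub=[0,.06],pad=[-.05,-.105],post=[-.05,-.152],padrest=[.09-.14*np.cos(.2)+.017*-np.sin(.2)*-1,-.105]).items(): print(n,(R@p+o).round(4))
print("post px", proj("top",[*(R@[-.05,-.152]+o),.112]),proj("scene",[*(R@[-.05,-.152]+o),.112]))
def blobs(im,n,boxes,z):
    hsv=cv2.cvtColor(im,cv2.COLOR_BGR2HSV); m=((hsv[...,1]<75)).astype(np.uint8)
    for k,(x,y,r) in boxes.items():
        w=m[y-r:y+r,x-r:x+r]; l,L,st,c=cv2.connectedComponentsWithStats(w,connectivity=4)
        i=1+np.argmax(st[1:,4]); pts=np.argwhere(L==i)[:,::-1]+[x-r,y-r]
        hull=cv2.convexHull(pts.astype(np.int32)); mm=cv2.moments(hull); hc=(mm["m10"]/mm["m00"],mm["m01"]/mm["m00"])
        rect=cv2.minAreaRect(pts.astype(np.float32))
        print(n,k,st[i,4],"cent",pts.mean(0).round(1),"hull",np.round(hc,2),"->",plane(n,[hc],z[k])[0].round(4),"rect",[np.round(q,2).tolist() for q in rect])
z=dict(tee=.017,bolt=.01,collar=.012,nut=.008)
blobs(t,"top",dict(tee=(392,240,14),bolt=(342,246,9),collar=(360,189,10),nut=(362,227,9)),z)
blobs(s,"scene",dict(tee=(145,246,18),bolt=(203,226,14),collar=(193,294,13),nut=(183,254,11)),z)
# tee ends
e=np.array([[265,287],[314,260],[309,303]])/4+[320,170]  # collar centres, eye
T=plane("top",e,.02); print(T.round(3).tolist())
E
python3 meas.py
```

```text
rim [[0.595, 0.368, 0.101], [0.651, 0.174, 0.101], [0.436, 0.106, 0.101], [0.374, 0.294, 0.101]] [np.float64(0.202), np.float64(0.226), np.float64(0.198), np.float64(0.233)]
tumbler [0.5321 0.1785] 0.308 resid [[-0.002, -0.002], [0.003, 0.001], [-0.001, -0.001], [0.0, 0.002]]
tub [0.5139 0.2357]
pad [0.5163 0.0633]
post [0.5305 0.0185]
padrest [0.5222 0.0652]
post px [[276.74493262 217.84439456]] [[283.84085314 215.90438973]]
top tee 230 cent [392.9 240. ] hull [392.76 240.05] -> [ 0.4671 -0.367   0.017 ] rect [[393.63, 240.77], [15.85, 19.0], 58.39]
top bolt 88 cent [341.4 245.9] hull [341.27 245.89] -> [ 0.4467 -0.1951  0.01  ] rect [[341.0, 246.0], [10.0, 10.0], 90.0]
top collar 137 cent [359.4 188.4] hull [359.29 188.3 ] -> [ 0.64   -0.2553  0.012 ] rect [[359.0, 188.0], [14.0, 14.0], 90.0]
top nut 81 cent [362.1 226.5] hull [362.15 226.5 ] -> [ 0.512  -0.2652  0.008 ] rect [[362.0, 226.5], [9.0, 10.0], 90.0]
scene tee 352 cent [143.5 246. ] hull [143.52 245.98] -> [ 0.4647 -0.3679  0.017 ] rect [[142.99, 244.76], [19.6, 23.38], 50.91]
scene bolt 164 cent [203.3 226.6] hull [203.25 226.44] -> [ 0.4386 -0.1956  0.01  ] rect [[203.27, 225.85], [18.63, 11.18], 78.69]
scene collar 270 cent [192.9 293.5] hull [192.92 293.52] -> [ 0.6393 -0.2559  0.012 ] rect [[192.5, 293.5], [19.0, 19.0], 90.0]
scene nut 122 cent [183.  253.2] hull [183.   253.08] -> [ 0.5103 -0.2648  0.008 ] rect [[182.96, 253.31], [11.96, 11.96], 78.69]
[[0.461, -0.344, 0.02], [0.484, -0.386, 0.02], [0.448, -0.382, 0.02]]
```

```bash
cat > go.py <<'E'
import sys
from h import *
from scipy.spatial.transform import Rotation as Ro
x,y,z,a=map(float,sys.argv[1:5]) # target TCP, yaw of tool x in deg (mod 180)
s=manip.sense();R=Ro.from_quat(s["tool_rot"]);m=R.as_matrix()
yaw=np.degrees(np.arctan2(m[1,0],m[0,0])); d=(yaw-a+90)%180-90
print("t",round(s["t"],2),"tcp",s["tcp_pos"].round(4),"yaw",yaw.round(1),"z",m[:,2].round(3),"q6",s["q"][5].round(2))
print("turn z",np.radians(d).round(3),"or",np.radians(d-180*np.sign(d)).round(3),"slide cm now",(R.inv().apply(np.array([x,y,z])-s["tcp_pos"])*100).round(2), "after turn",((R*Ro.from_rotvec([0,0,np.radians(d)])).inv().apply(np.array([x,y,z])-s["tcp_pos"])*100).round(2), "gap",s["finger_gap"].round(2),"F",s["force"].round(1))
E
python3 go.py .464 -.370 .15 -59
python3 -c "
from h import *
print(tri([202.25,219.25],[343,245.75]))
print(plane('top',[[343,245.75]],.058),plane('scene',[[202.25,219.25]],.058))"
```

```text
t 0.1 tcp [ 0.1654 -0.602   0.2027] yaw 15.3 z [-0.     0.002 -1.   ] q6 -0.18
(array([ 0.44617722, -0.1943844 ,  0.05727174]), np.float64(0.0030985433906203373))
[[ 0.44600982 -0.19585823  0.058     ]] [[ 0.44695845 -0.1928229   0.058     ]]Traceback (most recent call last):
  File "go.py", line 8, in <module>
    print("turn z",np.radians(d).round(3),"or",np.radians(d-180*np.sign(d)).round(3),"slide cm now",(R.inv().apply(np.array([x,y,z])-s["tcp_pos"])*100).round(2), "after turn",((R*Ro.from_rotvec([0,0,np.radians(d)])).inv().apply(np.array([x,y,z])-s["tcp_pos"])*100).round(2), "gap",s["finger_gap"].round(2),"F",s["force"].round(1))
                                                                                                                                                                                                                                                                                         ^^^^^^^^^^^^^^^^^^^^^
AttributeError: 'float' object has no attribute 'round'
```

```bash
R='{"slide":[0,0,0],"angular":[0,0,0.12],"claw":1}'; python3 -m creep '[{"slide":[0,0,0],"angular":[0,0,0.12],"claw":1},{"slide":[0,0,0],"angular":[0,0,0.12],"claw":1},{"slide":[0,0,0],"angular":[0,0,0.12],"claw":1},{"slide":[0,0,0],"angular":[0,0,0.12],"claw":1},{"slide":[0,0,0],"angular":[0,0,0.12],"claw":1},{"slide":[0,0,0],"angular":[0,0,0.12],"claw":1},{"slide":[0,0,0],"angular":[0,0,0.12],"claw":1},{"slide":[0,0,0],"angular":[0,0,0.12],"claw":1},{"slide":[0,0,0],"angular":[0,0,0.12],"claw":1},{"slide":[0,0,0],"angular":[0,0,0.12],"claw":1}]' 40; python3 go.py .464 -.370 .15 -59
```

```text
t: 0.93
tcp_pos: [0.1654, -0.6022, 0.203]
tool_rot: [0.892, -0.452, -0.0, -0.001]
force: [1.5, -0.0, -0.4]
finger_gap: 0.995
gripper_force: 0.0
t 0.93 tcp [ 0.1654 -0.6022  0.203 ] yaw -53.8 z [-0.     0.001 -1.   ] q6 1.03Traceback (most recent call last):
  File "go.py", line 8, in <module>
    print("turn z",np.radians(d).round(3),"or",np.radians(d-180*np.sign(d)).round(3),"slide cm now",(R.inv().apply(np.array([x,y,z])-s["tcp_pos"])*100).round(2), "after turn",((R*Ro.from_rotvec([0,0,np.radians(d)])).inv().apply(np.array([x,y,z])-s["tcp_pos"])*100).round(2), "gap",s["finger_gap"].round(2),"F",s["force"].round(1))
                                                                                                                                                                                                                                                                                         ^^^^^^^^^^^^^^^^^^^^^
AttributeError: 'float' object has no attribute 'round'
```

```bash
sed -i 's/s\["finger_gap"\].round(2)/round(float(s["finger_gap"]),2)/' go.py; python3 -m creep '[{"slide":[0,0,0],"angular":[0,0,0.09],"claw":1}]'; python3 go.py .464 -.370 .12 -59
```

```text
t: 1.02
tcp_pos: [0.1653, -0.6022, 0.203]
tool_rot: [0.871, -0.492, -0.0, -0.001]
force: [-0.4, -0.6, 0.2]
finger_gap: 1.0
gripper_force: 0.0
t 1.02 tcp [ 0.1653 -0.6022  0.203 ] yaw -58.9 z [-0.     0.001 -1.   ] q6 1.12
turn z 0.002 or -3.14 slide cm now [ -4.44 -37.57   8.33] after turn [ -4.51 -37.56   8.33] gap 1.0 F [-0.4 -0.6  0.2]
```

```bash
python3 -m creep '[{"slide":[-0.4,-3.5,0],"angular":[0,0,0],"claw":1},{"slide":[-0.4,-3.5,0],"angular":[0,0,0],"claw":1},{"slide":[-0.4,-3.5,0],"angular":[0,0,0],"claw":1},{"slide":[-0.4,-3.5,0],"angular":[0,0,0],"claw":1},{"slide":[-0.4,-3.5,0],"angular":[0,0,0],"claw":1},{"slide":[-0.4,-3.5,0.8],"angular":[0,0,0],"claw":1},{"slide":[-0.5,-3.5,0.8],"angular":[0,0,0],"claw":1},{"slide":[-0.5,-3.5,0.8],"angular":[0,0,0],"claw":1},{"slide":[-0.5,-3.5,0.8],"angular":[0,0,0],"claw":1},{"slide":[-0.5,-3.5,0.8],"angular":[0,0,0],"claw":1}]'; python3 go.py .464 -.370 .004 -59
```

```text
t: 1.85
tcp_pos: [0.442, -0.3811, 0.1629]
tool_rot: [0.872, -0.489, -0.0, -0.0]
force: [-0.3, -0.8, 0.3]
finger_gap: 1.0
gripper_force: 0.0
t 1.85 tcp [ 0.442  -0.3811  0.1629] yaw -58.6 z [-0.001  0.001 -1.   ] q6 1.69
turn z 0.007 or -3.134 slide cm now [ 0.21 -2.45 15.89] after turn [ 0.2  -2.46 15.89] gap 1.0 F [-0.3 -0.8  0.3]
```

```bash
python3 -m creep '[{"slide":[0.2,-2.5,0],"angular":[0,0,0.0],"claw":1},{"slide":[0,0,3],"angular":[0,0,0],"claw":1},{"slide":[0,0,3],"angular":[0,0,0],"claw":1},{"slide":[0,0,3],"angular":[0,0,0],"claw":1},{"slide":[0,0,0],"angular":[0,0,0],"claw":1}]'; python3 go.py .464 -.370 .002 -59
```

```text
t: 2.27
tcp_pos: [0.4603, -0.3672, 0.0678]
tool_rot: [0.872, -0.489, -0.006, -0.002]
force: [-0.7, 1.5, -0.6]
finger_gap: 1.002
gripper_force: 0.0
t 2.27 tcp [ 0.4603 -0.3672  0.0678] yaw -58.5 z [-0.008  0.01  -1.   ] q6 1.73
turn z 0.008 or -3.133 slide cm now [ 0.51 -0.18  6.58] after turn [ 0.51 -0.18  6.58] gap 1.0 F [-0.7  1.5 -0.6]
```

```bash
python3 -m creep '[{"slide":[0.3,-0.1,2],"angular":[0,0,0],"claw":1},{"slide":[0,0,2],"angular":[0,0,0],"claw":1},{"slide":[0,0,1],"angular":[0,0,0],"claw":1},{"slide":[0,0,0],"angular":[0,0,0],"claw":1},{"slide":[0,0,0],"angular":[0,0,0],"claw":1}]'; python3 go.py .464 -.370 .002 -59
```

```text
t: 2.68
tcp_pos: [0.4659, -0.3735, 0.0241]
tool_rot: [0.872, -0.489, -0.0, -0.0]
force: [0.0, -0.2, -0.4]
finger_gap: 1.001
gripper_force: 0.0
t 2.68 tcp [ 0.4659 -0.3735  0.0241] yaw -58.6 z [-0.  0. -1.] q6 1.73
turn z 0.007 or -3.134 slide cm now [-0.4  -0.02  2.21] after turn [-0.4  -0.02  2.21] gap 1.0 F [ 0.  -0.2 -0.4]
```

```bash
python3 -m creep '[{"slide":[-0.4,0,1],"angular":[0,0,0],"claw":1},{"slide":[0,0,1.2],"angular":[0,0,0],"claw":1},{"slide":[0,0,0],"angular":[0,0,0],"claw":1},{"slide":[0,0,0],"angular":[0,0,0],"claw":-1},{"slide":[0,0,0],"angular":[0,0,0],"claw":-1},{"slide":[0,0,0],"angular":[0,0,0],"claw":-1},{"slide":[0,0,0],"angular":[0,0,0],"claw":-1},{"slide":[0,0,0],"angular":[0,0,0],"claw":-1},{"slide":[0,0,0],"angular":[0,0,0],"claw":-1},{"slide":[0,0,0],"angular":[0,0,0],"claw":-1}]' 50; python3 go.py .50 .20 .2 18
```

```text
t: 3.52
tcp_pos: [0.4628, -0.3728, 0.0047]
tool_rot: [0.873, -0.488, 0.001, 0.002]
force: [-8.1, -3.8, 15.7]
finger_gap: 0.106
gripper_force: 58.7
t 3.52 tcp [ 0.4628 -0.3728  0.0047] yaw -58.5 z [-0.001 -0.005 -1.   ] q6 1.73
turn z -1.335 or 1.807 slide cm now [-46.81 -33.06 -19.8 ] after turn [ 21.19 -53.25 -19.8 ] gap 0.11 F [-8.1 -3.8 15.7]
```

```bash
python3 - <<'E'
from h import *
t=viewer.snapshot("top");s=viewer.snapshot("scene")
a=cv2.resize(t[200:280,350:440],(400,356),interpolation=cv2.INTER_CUBIC)
b=cv2.resize(s[200:280,90:180],(400,356),interpolation=cv2.INTER_CUBIC)
cv2.imwrite("pics/tee1.png",np.hstack([a,b]))
E
```

```text
(no output)
```

View pics/tee1.png

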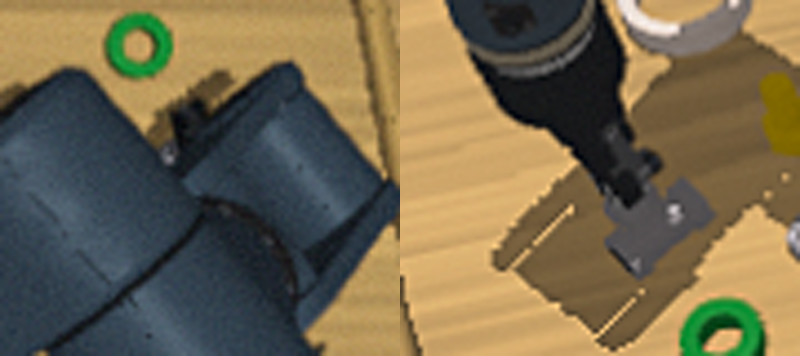

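The right half shows the tee at crop (660,225), shifted about 10 mm. The fingers are at (640,185), off its middle and nearly shut, so this is a bad grasp. I'll open, rise, and re-measure.

```bash
python3 -m creep '[{"slide":[0,0,0],"angular":[0,0,0],"claw":1},{"slide":[0,0,0],"angular":[0,0,0],"claw":1},{"slide":[0,0,0],"angular":[0,0,0],"claw":1},{"slide":[0,0,0],"angular":[0,0,0],"claw":1},{"slide":[0,0,0],"angular":[0,0,0],"claw":1},{"slide":[0,0,-3],"angular":[0,0,0],"claw":1},{"slide":[0,0,-3],"angular":[0,0,0],"claw":1},{"slide":[0,0,-3],"angular":[0,0,0],"claw":1},{"slide":[0,0,-3],"angular":[0,0,0],"claw":1},{"slide":[0,0,0],"angular":[0,0,0],"claw":1}]'; python3 - <<'E'
from h import *
s=viewer.snapshot("scene");cv2.imwrite("pics/scene2.png",s)
cv2.imwrite("pics/tee2.png",cv2.resize(s[195:285,90:210],(800,600),interpolation=cv2.INTER_CUBIC))
E
python3 go.py .464 -.370 .002 -59
```

```text
t: 4.45
tcp_pos: [0.4669, -0.3726, 0.1271]
tool_rot: [0.872, -0.489, 0.005, 0.002]
force: [0.5, -0.9, -0.4]
finger_gap: 0.995
gripper_force: 0.0
t 4.5 tcp [ 0.4657 -0.3715  0.1246] yaw -58.5 z [ 0.005 -0.005 -1.   ] q6 1.73
turn z 0.008 or -3.134 slide cm now [-0.3   0.09 12.25] after turn [-0.3   0.09 12.25] gap 1.0 F [-0.1  0.7  0.2]
```

View pics/tee2.png

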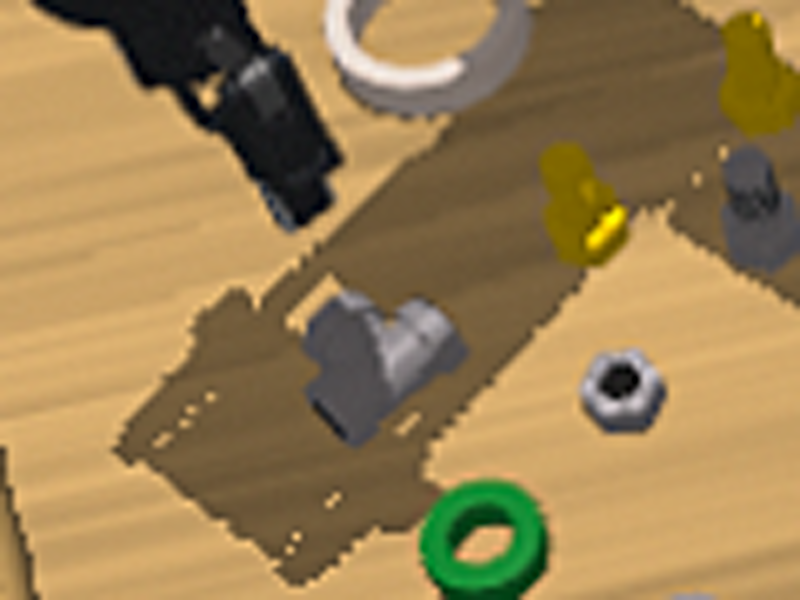

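```bash
python3 - <<'E'
from h import *
s=manip.sense();p=s["tcp_pos"];u=np.array([np.cos(np.radians(31.4)),np.sin(np.radians(31.4)),0])
def c(q): return ((proj("scene",q)[0]-[90,195])*6.667).round(0)
print("tcp",c(p),"tips",c(p+u*.0425+[0,0,.013]),c(p-u*.0425+[0,0,.013]))
for n,q in dict(LL=(340,412),RT=(458,348),BR=(318,322)).items(): pass
px=np.array([[340,412],[455,345],[318,325]])/6.667+[90,195]
print(plane("scene",px,.017).round(4).tolist())
s2=cv2.imread("pics/scene2.png");s0=cv2.imread("pics/scene0.png")
cv2.imwrite("pics/cmp.png",np.hstack([cv2.resize(a[225:270,115:175],(400,300),interpolation=cv2.INTER_CUBIC) for a in(s0,s2)]))
E
```

```text
tcp [272. 203.] tips [328. 250.] [199. 122.]
[[0.4976, -0.3774, 0.017], [0.4778, -0.3281, 0.017], [0.4531, -0.3832, 0.017]]
```

View pics/cmp.png

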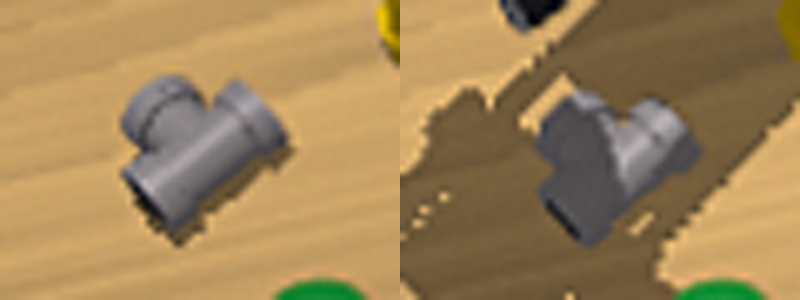

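Comparing before (left) and after (right), the tee only shifted about 2 px right and 2 px down, and it still lies flat. The far fingertip probably rode over the round back. I'll grip it by its flat run ends instead, lower down and with a bounded closing.

```bash
python3 -m creep '[{"slide":[0,0,0],"angular":[0,0,-0.12],"claw":1},{"slide":[0,0,0],"angular":[0,0,-0.12],"claw":1},{"slide":[0,0,0],"angular":[0,0,-0.12],"claw":1},{"slide":[0,0,0],"angular":[0,0,-0.12],"claw":1},{"slide":[0,0,0],"angular":[0,0,-0.12],"claw":1},{"slide":[0,0,0],"angular":[0,0,-0.12],"claw":1},{"slide":[0,0,0],"angular":[0,0,-0.12],"claw":1},{"slide":[0,0,0],"angular":[0,0,-0.12],"claw":1},{"slide":[0,0,0],"angular":[0,0,-0.12],"claw":1},{"slide":[0,0,0],"angular":[0,0,-0.12],"claw":1}]'; python3 -m creep '[{"slide":[0,0,0],"angular":[0,0,-0.12],"claw":1},{"slide":[0,0,0],"angular":[0,0,-0.12],"claw":1},{"slide":[0,0,0],"angular":[0,0,-0.12],"claw":1},{"slide":[0,0,0],"angular":[0,0,0],"claw":1},{"slide":[0,0,0],"angular":[0,0,0],"claw":1}]'
python3 go.py .479 -.3596 -.004 31;  python3 - <<'E'
from h import *
# ends of tee before/after (scene px, from cmp crop) -> ground shift
a=np.array([[165,110],[250,110],[155,200],[205,150]])/6.667+[115,225]; b=np.array([[180,120],[262,125],[168,212],[219,162]])/6.667+[115,225]
d=plane("scene",b,.025)-plane("scene",a,.025); print(d.round(4).tolist())
E
```

```text
t: 5.33
tcp_pos: [0.4631, -0.3687, 0.1195]
tool_rot: [0.996, 0.092, -0.001, -0.002]
force: [0.7, -0.8, -0.1]
finger_gap: 1.0
gripper_force: 0.0
t: 5.75
tcp_pos: [0.4632, -0.369, 0.1201]
tool_rot: [0.964, 0.264, -0.001, -0.001]
force: [-0.2, -0.2, -0.1]
finger_gap: 1.0
gripper_force: 0.0
t 5.75 tcp [ 0.4632 -0.369   0.1201] yaw 30.6 z [-0.002  0.002 -1.   ] q6 0.17
turn z -0.006 or 3.135 slide cm now [ 1.84  0.03 12.4 ] after turn [ 1.84  0.05 12.4 ] gap 1.0 F [-0.2 -0.2 -0.1]
[[0.0066, 0.0057, 0.0], [0.0086, 0.0042, -0.0], [0.007, 0.0048, 0.0], [0.0073, 0.0051, -0.0]]
```

```bash
python3 -m creep '[{"slide":[1.9,0,0],"angular":[0,0,0],"claw":1},{"slide":[0,0,3],"angular":[0,0,0],"claw":1},{"slide":[0,0,3],"angular":[0,0,0],"claw":1},{"slide":[0,0,1.5],"angular":[0,0,0],"claw":1},{"slide":[0,0,0],"angular":[0,0,0],"claw":1},{"slide":[0,0,0],"angular":[0,0,0],"claw":1},{"slide":[0,0,0],"angular":[0,0,0],"claw":1}]'; python3 go.py .480 -.3596 -.004 31
```

```text
t: 6.33
tcp_pos: [0.4806, -0.3607, 0.0472]
tool_rot: [0.964, 0.265, 0.0, 0.001]
force: [0.0, -0.3, 0.1]
finger_gap: 1.005
gripper_force: 0.0
t 6.33 tcp [ 0.4806 -0.3607  0.0472] yaw 30.7 z [ 0.001 -0.001 -1.   ] q6 0.2
turn z -0.004 or 3.137 slide cm now [ 0.   -0.14  5.12] after turn [ 0.   -0.14  5.12] gap 1.01 F [ 0.  -0.3  0.1]
```

```bash
python3 -m creep '[{"slide":[0,-0.1,1.5],"angular":[0,0,0],"claw":1},{"slide":[0,0,1.5],"angular":[0,0,0],"claw":1},{"slide":[0,0,1],"angular":[0,0,0],"claw":1},{"slide":[0,0,0.6],"angular":[0,0,0],"claw":1},{"slide":[0,0,0.4],"angular":[0,0,0],"claw":1},{"slide":[0,0,0],"angular":[0,0,0],"claw":1},{"slide":[0,0,0],"angular":[0,0,0],"claw":1}]'; python3 -m creep '[{"slide":[0,0,0],"angular":[0,0,0],"claw":0.2},{"slide":[0,0,0],"angular":[0,0,0],"claw":0.2},{"slide":[0,0,0],"angular":[0,0,0],"claw":0.2},{"slide":[0,0,0],"angular":[0,0,0],"claw":0.2}]'; python3 go.py .480 -.3596 -.004 31
```

```text
t: 6.92
tcp_pos: [0.4799, -0.3597, -0.003]
tool_rot: [0.964, 0.266, 0.0, 0.0]
force: [-0.9, -0.1, 0.1]
finger_gap: 0.998
gripper_force: 0.0
t: 7.25
tcp_pos: [0.48, -0.3598, -0.002]
tool_rot: [0.964, 0.266, 0.0, 0.001]
force: [-1.5, 0.6, 5.3]
finger_gap: 0.667
gripper_force: 51.9
t 7.25 tcp [ 0.48   -0.3598 -0.002 ] yaw 30.8 z [ 0.001 -0.001 -1.   ] q6 0.2
turn z -0.003 or 3.138 slide cm now [ 0.01 -0.02  0.2 ] after turn [ 0.01 -0.02  0.2 ] gap 0.67 F [-1.5  0.6  5.3]
```

```bash
python3 -m creep '[{"slide":[0,0,0],"angular":[0,0,0],"claw":-0.2},{"slide":[0,0,-1],"angular":[0,0,0],"claw":-0.2},{"slide":[0,0,-2],"angular":[0,0,0],"claw":-0.2},{"slide":[0,0,-3],"angular":[0,0,0],"claw":-0.2},{"slide":[0,0,-3],"angular":[0,0,0],"claw":-0.2},{"slide":[0,0,-3],"angular":[0,0,0],"claw":-0.2},{"slide":[0,0,-3],"angular":[0,0,0],"claw":-0.2},{"slide":[0,0,-3],"angular":[0,0,0],"claw":-0.2},{"slide":[0,0,-3],"angular":[0,0,0],"claw":-0.2},{"slide":[0,0,0],"angular":[0,0,0],"claw":-0.2}]' 60; python3 go.py .55 .255 .2 31
python3 -c "
import numpy as np
c,s=np.cos(.308),np.sin(.308)
for p in [(.06,.09),(-.06,.09),(0,.09),(0,.04),(-.06,.06),(.06,.06)]: print(p,round(.5321+c*p[0]-s*p[1],4),round(.1785+s*p[0]+c*p[1],4))"
```

```text
t: 8.08
tcp_pos: [0.4824, -0.3621, 0.2138]
tool_rot: [0.964, 0.266, 0.003, 0.006]
force: [1.8, -0.1, -1.5]
finger_gap: 0.66
gripper_force: 64.5
t 8.08 tcp [ 0.4824 -0.3621  0.2138] yaw 30.8 z [ 0.009 -0.01  -1.   ] q6 0.2
turn z -0.003 or 3.139 slide cm now [ 37.42 -49.54   0.84] after turn [ 37.57 -49.43   0.84] gap 0.66 F [ 1.8 -0.1 -1.5]
(0.06, 0.09) 0.562 0.2825
(-0.06, 0.09) 0.4476 0.2461
(0, 0.09) 0.5048 0.2643
(0, 0.04) 0.52 0.2166
(-0.06, 0.06) 0.4567 0.2175
(0.06, 0.06) 0.5711 0.2539
```

```bash
python3 -m creep '[{"slide":[0,0,0],"angular":[0,0,0.115],"claw":-0.2},{"slide":[0,0,0],"angular":[0,0,0.115],"claw":-0.2},{"slide":[0,0,0],"angular":[0,0,0],"claw":-0.2}]';python3 go.py .581 .257 .21 17.6
```

```text
t: 8.33
tcp_pos: [0.4789, -0.3585, 0.2062]
tool_rot: [0.988, 0.152, -0.0, -0.001]
force: [0.5, -0.0, -1.9]
finger_gap: 0.661
gripper_force: 64.4
t 8.33 tcp [ 0.4789 -0.3585  0.2062] yaw 17.5 z [-0.001  0.001 -1.   ] q6 0.44
turn z -0.001 or 3.14 slide cm now [ 28.27 -55.62  -0.32] after turn [ 28.34 -55.59  -0.32] gap 0.66 F [ 0.5 -0.  -1.9]
```

```bash
python3 -m creep '[{"slide":[1.0,-2.0,0],"angular":[0,0,0],"claw":-0.2},{"slide":[1.6,-3.2,0],"angular":[0,0,0],"claw":-0.2},{"slide":[1.8,-3.6,0],"angular":[0,0,0],"claw":-0.2},{"slide":[1.8,-3.6,0],"angular":[0,0,0],"claw":-0.2},{"slide":[1.8,-3.6,0],"angular":[0,0,0],"claw":-0.2},{"slide":[1.8,-3.6,0],"angular":[0,0,0],"claw":-0.2},{"slide":[1.8,-3.6,0],"angular":[0,0,0],"claw":-0.2},{"slide":[1.8,-3.6,0],"angular":[0,0,0],"claw":-0.2},{"slide":[1.8,-3.6,0],"angular":[0,0,0],"claw":-0.2},{"slide":[1.8,-3.6,0],"angular":[0,0,0],"claw":-0.2}]'; python3 -m creep '[{"slide":[1.8,-3.6,0],"angular":[0,0,0],"claw":-0.2},{"slide":[1.8,-3.6,0],"angular":[0,0,0],"claw":-0.2},{"slide":[1.8,-3.6,0],"angular":[0,0,0],"claw":-0.2},{"slide":[1.8,-3.6,0],"angular":[0,0,0],"claw":-0.2},{"slide":[1.8,-3.6,0],"angular":[0,0,0],"claw":-0.2},{"slide":[1.8,-3.6,0],"angular":[0,0,0],"claw":-0.2},{"slide":[0,0,0],"angular":[0,0,0],"claw":-0.2},{"slide":[0,0,0],"angular":[0,0,0],"claw":-0.2},{"slide":[0,0,0],"angular":[0,0,0],"claw":-0.2}]' >/dev/null;python3 go.py .581 .257 .052 17.6
```

```text
t: 9.17
tcp_pos: [0.5379, 0.0183, 0.206]
tool_rot: [0.988, 0.155, -0.001, -0.0]
force: [1.3, -0.2, -2.7]
finger_gap: 0.661
gripper_force: 64.4
t 9.92 tcp [0.5751 0.2545 0.2056] yaw 17.8 z [-0.002 -0.001 -1.   ] q6 1.5
turn z 0.003 or -3.138 slide cm now [ 0.68 -0.07 15.36] after turn [ 0.68 -0.07 15.36] gap 0.66 F [ 1.1 -0.2 -3.3]
```

```bash
python3 -m creep '[{"slide":[0.6,0,2],"angular":[0,0,0],"claw":-0.2},{"slide":[0,0,3],"angular":[0,0,0],"claw":-0.2},{"slide":[0,0,3],"angular":[0,0,0],"claw":-0.2},{"slide":[0,0,3],"angular":[0,0,0],"claw":-0.2},{"slide":[0,0,2],"angular":[0,0,0],"claw":-0.2},{"slide":[0,0,1.2],"angular":[0,0,0],"claw":-0.2},{"slide":[0,0,0.6],"angular":[0,0,0],"claw":-0.2},{"slide":[0,0,0.4],"angular":[0,0,0],"claw":-0.2},{"slide":[0,0,0],"angular":[0,0,0],"claw":-0.2},{"slide":[0,0,0],"angular":[0,0,0],"claw":-0.2}]';python3 go.py .581 .257 .052 17.6
```

```text
t: 10.75
tcp_pos: [0.5829, 0.2565, 0.0559]
tool_rot: [0.988, 0.153, 0.001, -0.0]
force: [0.3, 0.3, -1.9]
finger_gap: 0.659
gripper_force: 64.5
t 10.75 tcp [0.5829 0.2565 0.0559] yaw 17.6 z [ 0.002  0.001 -1.   ] q6 1.5
turn z 0.0 or -3.141 slide cm now [-0.17 -0.1   0.39] after turn [-0.17 -0.1   0.39] gap 0.66 F [ 0.3  0.3 -1.9]
```

Release (small drop), rise, then head for the bolt.

```bash
python3 -m creep '[{"slide":[0,0,0.3],"angular":[0,0,0],"claw":-0.2},{"slide":[0,0,0],"angular":[0,0,0],"claw":0.9},{"slide":[0,0,0],"angular":[0,0,0],"claw":0.9},{"slide":[0,0,0],"angular":[0,0,0],"claw":0.9},{"slide":[0,0,-2],"angular":[0,0,0],"claw":0.9},{"slide":[0,0,-3],"angular":[0,0,0],"claw":0.9},{"slide":[0,0,-3.5],"angular":[0,0,0],"claw":0.9},{"slide":[0,0,-3.5],"angular":[0,0,0],"claw":0.9},{"slide":[0,0,-3],"angular":[0,0,0],"claw":0.9},{"slide":[0,0,0],"angular":[0,0,0],"claw":0.9}]';python3 go.py .446 -.195 .21 17.6; python3 - <<'E'
from h import *
print(plane("top",np.array([[91,303],[175,330],[73,390],[170,228]])/4+[320,170],.05).round(3).tolist())
t=viewer.snapshot("top"); cv2.imwrite("pics/top3.png",t)
E
```

```text
t: 11.58
tcp_pos: [0.5866, 0.258, 0.2099]
tool_rot: [0.988, 0.154, 0.008, -0.001]
force: [0.2, 0.6, 0.4]
finger_gap: 0.953
gripper_force: 0.0
t 11.58 tcp [0.5866 0.258  0.2099] yaw 17.7 z [ 0.015  0.004 -1.   ] q6 1.5
turn z 0.001 or -3.141 slide cm now [-27.14  38.9   -0.39] after turn [-27.1   38.93  -0.39] gap 0.95 F [0.2 0.6 0.4]
[[0.446, -0.196, 0.05], [0.425, -0.265, 0.05], [0.375, -0.182, 0.05], [0.508, -0.26, 0.05]]
```

```bash
python3 -m creep '[{"slide":[-1.1,1.6,0],"angular":[0,0,0],"claw":0.3},{"slide":[-2.0,2.8,0],"angular":[0,0,0],"claw":0.3},{"slide":[-2.1,3.1,0],"angular":[0,0,0],"claw":0.3},{"slide":[-2.1,3.1,0],"angular":[0,0,0],"claw":0.3},{"slide":[-2.1,3.1,0],"angular":[0,0,0],"claw":0.3},{"slide":[-2.1,3.1,0],"angular":[0,0,0],"claw":0.3},{"slide":[-2.1,3.1,0],"angular":[0,0,0],"claw":0.3},{"slide":[-2.1,3.1,0],"angular":[0,0,0],"claw":0.3},{"slide":[-2.1,3.1,0],"angular":[0,0,0],"claw":0.3},{"slide":[-2.1,3.1,0],"angular":[0,0,0],"claw":0.3}]' >/dev/null; python3 -m creep '[{"slide":[-2.1,3.1,0],"angular":[0,0,0],"claw":0.3},{"slide":[-2.1,3.1,0],"angular":[0,0,0],"claw":0.3},{"slide":[-2.1,3.1,0],"angular":[0,0,0],"claw":0.3},{"slide":[0,0,3],"angular":[0,0,0],"claw":0.3},{"slide":[0,0,3],"angular":[0,0,0],"claw":0.3},{"slide":[0,0,2],"angular":[0,0,0],"claw":0.3},{"slide":[0,0,0],"angular":[0,0,0],"claw":0.3},{"slide":[0,0,0],"angular":[0,0,0],"claw":0.3}]';python3 go.py .446 -.195 .022 17.6
```

```text
t: 13.13
tcp_pos: [0.4476, -0.1889, 0.1204]
tool_rot: [0.988, 0.153, -0.001, -0.001]
force: [0.3, -1.0, 0.3]
finger_gap: 0.657
gripper_force: 0.0
t 13.13 tcp [ 0.4476 -0.1889  0.1204] yaw 17.6 z [-0.003  0.002 -1.   ] q6 0.63
turn z 0.0 or -3.141 slide cm now [-0.31  0.56  9.84] after turn [-0.31  0.56  9.84] gap 0.66 F [ 0.3 -1.   0.3]
```

```bash
python3 - <<'E'
import cv2,numpy as np
t=cv2.imread("pics/top3.png"); print(cv2.imwrite("pics/top3c.png",cv2.resize(t[150:290,160:430],(800,415),interpolation=cv2.INTER_CUBIC)))
E
```

```text
True
```

```bash
python3 -m creep '[{"slide":[-0.3,0.6,0],"angular":[0,0,0],"claw":0.3},{"slide":[0,0,1.5],"angular":[0,0,0],"claw":0.3},{"slide":[0,0,1.5],"angular":[0,0,0],"claw":0.3},{"slide":[0,0,0],"angular":[0,0,0],"claw":0.3},{"slide":[0,0,0],"angular":[0,0,0],"claw":0.3}]' >/dev/null;python3 go.py .446 -.195 .022 17.6
```

```text
t 13.55 tcp [ 0.4482 -0.1967  0.0925] yaw 17.7 z [ 0.001 -0.001 -1.   ] q6 0.62
turn z 0.001 or -3.141 slide cm now [-0.17 -0.24  7.05] after turn [-0.17 -0.24  7.05] gap 0.65 F [0.5 0.3 0.3]
```

```bash
python3 -m creep '[{"slide":[-0.1,-0.1,2],"angular":[0,0,0],"claw":0.3},{"slide":[0,0,2],"angular":[0,0,0],"claw":0.3},{"slide":[0,0,2],"angular":[0,0,0],"claw":0.3},{"slide":[0,0,1],"angular":[0,0,0],"claw":0.3},{"slide":[0,0,0],"angular":[0,0,0],"claw":0.3},{"slide":[0,0,0],"angular":[0,0,0],"claw":0.3}]' >/dev/null;python3 go.py .446 -.195 .022 17.6;  python3 -m creep '[{"slide":[0,0,0],"angular":[0,0,0],"claw":-0.8},{"slide":[0,0,0],"angular":[0,0,0],"claw":-0.8},{"slide":[0,0,0],"angular":[0,0,0],"claw":-0.8},{"slide":[0,0,0],"angular":[0,0,0],"claw":-0.8},{"slide":[0,0,0],"angular":[0,0,0],"claw":-0.8},{"slide":[0,0,0],"angular":[0,0,0],"claw":-0.8}]' 60
```

```text
t 14.05 tcp [ 0.447  -0.196   0.0222] yaw 17.6 z [ 0.001 -0.    -1.   ] q6 0.62
turn z 0.001 or -3.141 slide cm now [-0.06 -0.13  0.02] after turn [-0.06 -0.13  0.02] gap 0.65 F [ 0.5 -0.   0.1]
t: 14.55
tcp_pos: [0.447, -0.1958, 0.0228]
tool_rot: [0.988, 0.153, 0.001, 0.001]
force: [-0.4, 0.8, 5.7]
finger_gap: 0.192
gripper_force: 58.5
```

```bash
python3 -m creep '[{"slide":[0,0,-1],"angular":[0,0,0],"claw":-0.8},{"slide":[0,0,-2],"angular":[0,0,0],"claw":-0.8},{"slide":[0,0,-3],"angular":[0,0,0],"claw":-0.8},{"slide":[0,0,-3],"angular":[0,0,0],"claw":-0.8},{"slide":[0,0,-3],"angular":[0,0,0],"claw":-0.8},{"slide":[0,0,-3],"angular":[0,0,0],"claw":-0.8},{"slide":[0,0,-3],"angular":[0,0,0],"claw":-0.8},{"slide":[0,0,-2],"angular":[0,0,0],"claw":-0.8},{"slide":[0,0,0],"angular":[0,0,0],"claw":-0.8}]';python3 go.py .457 .2175 .21 17.6
```

```text
t: 15.3
tcp_pos: [0.4487, -0.1972, 0.2265]
tool_rot: [0.988, 0.153, 0.004, 0.004]
force: [1.9, -0.8, -2.3]
finger_gap: 0.188
gripper_force: 59.0
t 15.3 tcp [ 0.4487 -0.1972  0.2265] yaw 17.7 z [ 0.008 -0.006 -1.   ] q6 0.62
turn z 0.001 or -3.141 slide cm now [ 13.35 -39.28   1.4 ] after turn [ 13.32 -39.3    1.4 ] gap 0.19 F [ 1.9 -0.8 -2.3]
```

```bash
python3 -m creep '[{"slide":[0.6,-1.8,0],"angular":[0,0,0],"claw":-0.8},{"slide":[1.1,-3.2,0],"angular":[0,0,0],"claw":-0.8},{"slide":[1.2,-3.5,0],"angular":[0,0,0],"claw":-0.8},{"slide":[1.2,-3.5,0],"angular":[0,0,0],"claw":-0.8},{"slide":[1.2,-3.5,0],"angular":[0,0,0],"claw":-0.8},{"slide":[1.2,-3.5,0],"angular":[0,0,0],"claw":-0.8},{"slide":[1.2,-3.5,0],"angular":[0,0,0],"claw":-0.8},{"slide":[1.2,-3.5,0],"angular":[0,0,0],"claw":-0.8},{"slide":[1.2,-3.5,0],"angular":[0,0,0],"claw":-0.8},{"slide":[1.2,-3.5,0],"angular":[0,0,0],"claw":-0.8}]'>/dev/null; python3 -m creep '[{"slide":[1.2,-3.5,0],"angular":[0,0,0],"claw":-0.8},{"slide":[0.8,-2.8,0],"angular":[0,0,0],"claw":-0.8},{"slide":[0,0,3],"angular":[0,0,0],"claw":-0.8},{"slide":[0,0,3],"angular":[0,0,0],"claw":-0.8},{"slide":[0,0,0],"angular":[0,0,0],"claw":-0.8},{"slide":[0,0,0],"angular":[0,0,0],"claw":-0.8}]';python3 go.py .457 .2175 .077 17.6
```

```text
t: 16.63
tcp_pos: [0.4515, 0.2186, 0.1597]
tool_rot: [0.988, 0.153, -0.004, 0.0]
force: [0.0, 0.7, -2.0]
finger_gap: 0.193
gripper_force: 59.2
t 16.63 tcp [0.4515 0.2186 0.1597] yaw 17.7 z [-0.007 -0.002 -1.   ] q6 1.49
turn z 0.001 or -3.141 slide cm now [0.54 0.28 8.26] after turn [0.54 0.28 8.26] gap 0.19 F [ 0.   0.7 -2. ]
```

```bash
python3 -m creep '[{"slide":[0.3,0.2,2],"angular":[0,0,0],"claw":-0.8},{"slide":[0,0,2],"angular":[0,0,0],"claw":-0.8},{"slide":[0,0,2],"angular":[0,0,0],"claw":-0.8},{"slide":[0,0,1.3],"angular":[0,0,0],"claw":-0.8},{"slide":[0,0,0.5],"angular":[0,0,0],"claw":-0.8},{"slide":[0,0,0],"angular":[0,0,0],"claw":-0.8},{"slide":[0,0,0],"angular":[0,0,0],"claw":-0.8}]';python3 go.py .457 .2175 .074 17.6
```

```text
t: 17.22
tcp_pos: [0.4588, 0.2181, 0.0847]
tool_rot: [0.988, 0.153, 0.001, -0.0]
force: [-0.3, -0.5, -2.3]
finger_gap: 0.193
gripper_force: 59.2
t 17.22 tcp [0.4588 0.2181 0.0847] yaw 17.6 z [ 0.002  0.    -1.   ] q6 1.49
turn z -0.0 or 3.142 slide cm now [-0.19  0.    1.07] after turn [-0.19  0.    1.07] gap 0.19 F [-0.3 -0.5 -2.3]
```

```bash
python3 -m creep '[{"slide":[0,0,0.6],"angular":[0,0,0],"claw":-0.8},{"slide":[0,0,0.4],"angular":[0,0,0],"claw":-0.8},{"slide":[0,0,0],"angular":[0,0,0],"claw":-0.8},{"slide":[0,0,0],"angular":[0,0,0],"claw":0.3},{"slide":[0,0,0],"angular":[0,0,0],"claw":0.3},{"slide":[0,0,0],"angular":[0,0,0],"claw":0.3},{"slide":[0,0,0],"angular":[0,0,0],"claw":0.3}]' >/dev/null; python3 -m creep '[{"slide":[0,0,-2],"angular":[0,0,0],"claw":0.3},{"slide":[0,0,-3],"angular":[0,0,0],"claw":0.3},{"slide":[0,0,-3],"angular":[0,0,0],"claw":0.3},{"slide":[0,0,-3],"angular":[0,0,0],"claw":0.3},{"slide":[0,0,-2.5],"angular":[0,0,0],"claw":0.3},{"slide":[0,0,0],"angular":[0,0,0],"claw":0.3},{"slide":[0,0,0],"angular":[0,0,0],"claw":0.3}]'; python3 go.py .640 -.2555 .2 17.6; python3 - <<'E'
from h import *
print(plane("top",np.array([[103,45],[90,50],[120,50],[105,8]])/4+[320,170],.005).round(3).tolist())
E
```

```text
t: 18.38
tcp_pos: [0.4586, 0.2184, 0.2103]
tool_rot: [0.988, 0.153, 0.002, -0.0]
force: [0.4, 0.6, -0.8]
finger_gap: 0.645
gripper_force: 0.0
t 18.38 tcp [0.4586 0.2184 0.2103] yaw 17.6 z [ 0.004  0.001 -1.   ] q6 1.49
turn z 0.001 or -3.141 slide cm now [ 2.92 50.66  1.06] after turn [ 2.95 50.66  1.06] gap 0.65 F [ 0.4  0.6 -0.8]
[[0.664, -0.21, 0.005], [0.66, -0.199, 0.005], [0.66, -0.225, 0.005], [0.696, -0.212, 0.005]]
```

```bash
python3 -m creep '[{"slide":[0,0,0],"angular":[0,0,-0.118],"claw":1},{"slide":[0,0,0],"angular":[0,0,-0.118],"claw":1},{"slide":[0,0,0],"angular":[0,0,-0.118],"claw":1},{"slide":[0,0,0],"angular":[0,0,-0.118],"claw":1},{"slide":[0,0,0],"angular":[0,0,-0.118],"claw":1},{"slide":[0,0,0],"angular":[0,0,-0.118],"claw":1},{"slide":[0,0,0],"angular":[0,0,-0.118],"claw":1},{"slide":[0,0,0],"angular":[0,0,0],"claw":1},{"slide":[0,0,0],"angular":[0,0,0],"claw":1}]'>/dev/null; python3 go.py .640 -.2555 .2 65
```

```text
t 19.13 tcp [0.4567 0.2179 0.2073] yaw 64.8 z [-0.003 -0.001 -1.   ] q6 0.66
turn z -0.004 or 3.138 slide cm now [-35.02  36.75   0.71] after turn [-35.16  36.62   0.71] gap 1.0 F [0.3 0.1 0.5]
```

```bash
python3 -m creep '[{"slide":[-1.4,1.4,0],"angular":[0,0,0],"claw":1},{"slide":[-2.3,2.4,0],"angular":[0,0,0],"claw":1},{"slide":[-2.6,2.7,0],"angular":[0,0,0],"claw":1},{"slide":[-2.6,2.7,0],"angular":[0,0,0],"claw":1},{"slide":[-2.6,2.7,0],"angular":[0,0,0],"claw":1},{"slide":[-2.6,2.7,0],"angular":[0,0,0],"claw":1},{"slide":[-2.6,2.7,0],"angular":[0,0,0],"claw":1},{"slide":[-2.6,2.7,0],"angular":[0,0,0],"claw":1},{"slide":[-2.6,2.7,0],"angular":[0,0,0],"claw":1},{"slide":[-2.6,2.7,0],"angular":[0,0,0],"claw":1}]'>/dev/null; python3 -m creep '[{"slide":[-2.6,2.7,0],"angular":[0,0,0],"claw":1},{"slide":[-2.6,2.7,0],"angular":[0,0,0],"claw":1},{"slide":[-2.6,2.7,0],"angular":[0,0,0],"claw":1},{"slide":[-2.3,2.8,0],"angular":[0,0,0],"claw":1},{"slide":[0,0,3],"angular":[0,0,0],"claw":1},{"slide":[0,0,3],"angular":[0,0,0],"claw":1},{"slide":[0,0,3],"angular":[0,0,0],"claw":1},{"slide":[0,0,0],"angular":[0,0,0],"claw":1},{"slide":[0,0,0],"angular":[0,0,0],"claw":1},{"slide":[0,0,0],"angular":[0,0,0],"claw":1}]'; python3 go.py .640 -.2555 -.006 65
```

```text
t: 20.8
tcp_pos: [0.6409, -0.2492, 0.1196]
tool_rot: [0.844, 0.537, 0.0, 0.001]
force: [0.1, 1.2, 0.8]
finger_gap: 1.001
gripper_force: 0.0
t 20.8 tcp [ 0.6409 -0.2492  0.1196] yaw 64.9 z [ 0.001 -0.001 -1.   ] q6 -0.1
turn z -0.002 or 3.14 slide cm now [-0.6   0.17 12.56] after turn [-0.61  0.17 12.56] gap 1.0 F [0.1 1.2 0.8]
```

```bash
python3 -m creep '[{"slide":[-0.6,0.2,2.5],"angular":[0,0,0],"claw":1},{"slide":[0,0,3],"angular":[0,0,0],"claw":1},{"slide":[0,0,2],"angular":[0,0,0],"claw":1},{"slide":[0,0,0],"angular":[0,0,0],"claw":1},{"slide":[0,0,0],"angular":[0,0,0],"claw":1},{"slide":[0,0,0],"angular":[0,0,0],"claw":1}]'>/dev/null; python3 go.py .640 -.2555 -.002 65
```

```text
t 21.3 tcp [ 0.6414 -0.2562  0.0465] yaw 65.0 z [ 0.004 -0.003 -1.   ] q6 -0.1
turn z -0.001 or 3.141 slide cm now [ 0.   -0.18  4.85] after turn [ 0.   -0.18  4.85] gap 1.0 F [0.2 0.8 0.5]
```

```bash
python3 -m creep '[{"slide":[0,-0.1,2],"angular":[0,0,0],"claw":1},{"slide":[0,0,1.5],"angular":[0,0,0],"claw":1},{"slide":[0,0,0.8],"angular":[0,0,0],"claw":1},{"slide":[0,0,0.4],"angular":[0,0,0],"claw":1},{"slide":[0,0,0],"angular":[0,0,0],"claw":1},{"slide":[0,0,0],"angular":[0,0,0],"claw":1}]'; python3 -m creep '[{"slide":[0,0,0],"angular":[0,0,0],"claw":-0.1},{"slide":[0,0,0],"angular":[0,0,0],"claw":-0.1},{"slide":[0,0,0],"angular":[0,0,0],"claw":-0.1},{"slide":[0,0,0],"angular":[0,0,0],"claw":-0.1},{"slide":[0,0,0],"angular":[0,0,0],"claw":-0.1}]' 60
```

```text
t: 21.8
tcp_pos: [0.6388, -0.255, -0.0031]
tool_rot: [0.844, 0.537, 0.0, 0.0]
force: [0.9, -0.8, 0.4]
finger_gap: 0.999
gripper_force: 0.0
t: 22.22
tcp_pos: [0.6386, -0.2549, -0.0031]
tool_rot: [0.844, 0.537, 0.0, 0.0]
force: [-0.2, 0.4, -0.0]
finger_gap: 0.451
gripper_force: 0.0
```

```bash
python3 - <<'E'
from h import *
s=viewer.snapshot("scene");t=viewer.snapshot("top")
cv2.imwrite("pics/col.png",np.hstack([cv2.resize(s[255:330,150:250],(400,300),interpolation=cv2.INTER_CUBIC),cv2.resize(t[150:225,310:410],(400,300),interpolation=cv2.INTER_CUBIC)]))
print((proj("scene",manip.sense()["tcp_pos"])-[150,255])*4)
E
```

```text
[[177.04450478 161.97199089]]
```

View pics/col.png

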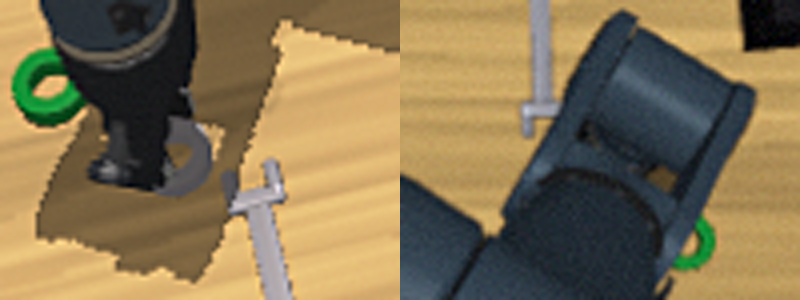

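```bash
python3 - <<'E'
from h import *
p=manip.sense()["tcp_pos"].copy();u=np.array([.906,-.423,0]);v=np.array([.423,.906,0])
for z in(.005,.02,.03):
  for r in(.02,.032):
    q=p+u*r;q[2]=z; print(z,r,[((proj("scene",q+w*v)[0]-[150,255])*4).round().tolist() for w in(-.011,.011)])
    q=p-u*r;q[2]=z; print("   back",[((proj("scene",q+w*v)[0]-[150,255])*4).round().tolist() for w in(-.011,.011)])
c=np.array([.64,-.2555,.02]);a=np.linspace(0,6.28,9); print(((proj("scene",c+.025*np.c_[np.cos(a),np.sin(a),0*a])-[150,255])*4).round().tolist())
E
```

```text
0.005 0.02 [[150.0, 183.0], [183.0, 188.0]]
   back [[167.0, 126.0], [200.0, 132.0]]
0.005 0.032 [[145.0, 200.0], [178.0, 206.0]]
   back [[173.0, 110.0], [204.0, 115.0]]
0.02 0.02 [[146.0, 173.0], [179.0, 179.0]]
   back [[164.0, 117.0], [196.0, 122.0]]
0.02 0.032 [[140.0, 191.0], [174.0, 197.0]]
   back [[169.0, 100.0], [201.0, 106.0]]
0.03 0.02 [[143.0, 167.0], [176.0, 173.0]]
   back [[161.0, 110.0], [194.0, 116.0]]
0.03 0.032 [[137.0, 185.0], [171.0, 191.0]]
   back [[166.0, 94.0], [199.0, 99.0]]
[[176.0, 185.0], [202.0, 168.0], [209.0, 141.0], [193.0, 119.0], [165.0, 116.0], [139.0, 132.0], [132.0, 159.0], [147.0, 181.0], [176.0, 185.0]]
```

The picture shows the collar still at scene crop (182,152), with the fingertips above its top face. The fingers end roughly 20 mm higher than I assumed. I'll open and go lower in small steps while watching the force.

```bash
python3 -m creep '[{"slide":[0,0,0],"angular":[0,0,0],"claw":1},{"slide":[0,0,0],"angular":[0,0,0],"claw":1},{"slide":[0,0,0],"angular":[0,0,0],"claw":1},{"slide":[0,0,0],"angular":[0,0,0],"claw":1},{"slide":[0,0,0.3],"angular":[0,0,0],"claw":1},{"slide":[0,0,0],"angular":[0,0,0],"claw":1},{"slide":[0,0,0],"angular":[0,0,0],"claw":1}]'; python3 -m creep '[{"slide":[0,0,0.3],"angular":[0,0,0],"claw":1},{"slide":[0,0,0],"angular":[0,0,0],"claw":1},{"slide":[0,0,0],"angular":[0,0,0],"claw":1}]';python3 -m creep '[{"slide":[0,0,0.3],"angular":[0,0,0],"claw":1},{"slide":[0,0,0],"angular":[0,0,0],"claw":1},{"slide":[0,0,0],"angular":[0,0,0],"claw":1}]'
```

```text
t: 22.9
tcp_pos: [0.6382, -0.2547, -0.0067]
tool_rot: [0.844, 0.537, -0.0, -0.0]
force: [0.5, 0.0, 0.1]
finger_gap: 1.0
gripper_force: 0.0
t: 23.15
tcp_pos: [0.6382, -0.2547, -0.0097]
tool_rot: [0.844, 0.537, -0.0, -0.0]
force: [-0.4, 0.9, 0.4]
finger_gap: 0.999
gripper_force: 0.0
t: 23.4
tcp_pos: [0.6383, -0.2547, -0.0126]
tool_rot: [0.844, 0.537, -0.0, -0.0]
force: [0.5, 0.3, 0.2]
finger_gap: 1.001
gripper_force: 0.0
```

```bash
python3 -m creep '[{"slide":[0,0,0],"angular":[0,0,0],"claw":0.4},{"slide":[0,0,0],"angular":[0,0,0],"claw":0.4},{"slide":[0,0,0],"angular":[0,0,0],"claw":0.4}]' 30; python3 -m creep '[{"slide":[0,0,0],"angular":[0,0,0],"claw":0.05},{"slide":[0,0,0],"angular":[0,0,0],"claw":0.05},{"slide":[0,0,0],"angular":[0,0,0],"claw":0.05}]'
```

```text
t: 23.65
tcp_pos: [0.6385, -0.2548, -0.0123]
tool_rot: [0.844, 0.537, 0.0, 0.0]
force: [-0.0, 0.2, -0.1]
finger_gap: 0.702
gripper_force: 0.0
t: 23.9
tcp_pos: [0.6388, -0.255, -0.0117]
tool_rot: [0.844, 0.537, 0.0, 0.0]
force: [-0.3, 1.2, 4.2]
finger_gap: 0.546
gripper_force: 30.3
```

```bash
python3 -m creep '[{"slide":[0,0,0],"angular":[0,0,0],"claw":-0.3},{"slide":[0,0,0],"angular":[0,0,0],"claw":-0.3},{"slide":[0,0,-1],"angular":[0,0,0],"claw":-0.3},{"slide":[0,0,-2],"angular":[0,0,0],"claw":-0.3},{"slide":[0,0,-3],"angular":[0,0,0],"claw":-0.3},{"slide":[0,0,-3.5],"angular":[0,0,0],"claw":-0.3},{"slide":[0,0,-3.5],"angular":[0,0,0],"claw":-0.3},{"slide":[0,0,-3.5],"angular":[0,0,0],"claw":-0.3},{"slide":[0,0,-3.5],"angular":[0,0,0],"claw":-0.3},{"slide":[0,0,-1],"angular":[0,0,0],"claw":-0.3}]' 60;  python3 -m creep '[{"slide":[0,0,0],"angular":[0,0,0.118],"claw":-0.3},{"slide":[0,0,0],"angular":[0,0,0.118],"claw":-0.3},{"slide":[0,0,0],"angular":[0,0,0.118],"claw":-0.3},{"slide":[0,0,0],"angular":[0,0,0.118],"claw":-0.3},{"slide":[0,0,0],"angular":[0,0,0.118],"claw":-0.3},{"slide":[0,0,0],"angular":[0,0,0.118],"claw":-0.3},{"slide":[0,0,0],"angular":[0,0,0.118],"claw":-0.3},{"slide":[0,0,0],"angular":[0,0,0],"claw":-0.3},{"slide":[0,0,0],"angular":[0,0,0],"claw":-0.3}]'; python3 go.py .514 .236 .20 17.6
python3 - <<'E'
from h import *
s=viewer.snapshot("scene"); cv2.imwrite("pics/tub4.png",cv2.resize(s[150:290,260:420],(640,560),interpolation=cv2.INTER_CUBIC))
E
```

```text
t: 24.73
tcp_pos: [0.6412, -0.2564, 0.2044]
tool_rot: [0.844, 0.537, 0.002, 0.005]
force: [0.7, -0.4, -1.4]
finger_gap: 0.518
gripper_force: 61.7
t: 25.48
tcp_pos: [0.6377, -0.2544, 0.1964]
tool_rot: [0.988, 0.155, -0.001, -0.001]
force: [-0.6, 0.6, -2.1]
finger_gap: 0.515
gripper_force: 61.5
t 25.48 tcp [ 0.6377 -0.2544  0.1964] yaw 17.8 z [-0.002  0.001 -1.   ] q6 0.72
turn z 0.004 or -3.138 slide cm now [  3.22 -50.47  -0.28] after turn [  3.03 -50.49  -0.28] gap 0.51 F [-0.6  0.6 -2.1]
```

View pics/tub4.png

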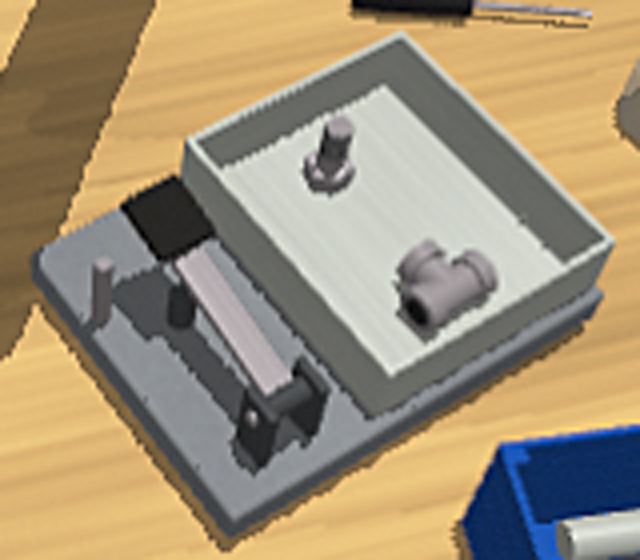

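The bolt stands in the tub at crop (335,155) and the tee lies at (445,285). The middle is free for the collar.

```bash
python3 -m creep '[{"slide":[0.1,-1.8,0],"angular":[0,0,0],"claw":-0.3},{"slide":[0.2,-3.2,0],"angular":[0,0,0],"claw":-0.3},{"slide":[0.2,-3.8,0],"angular":[0,0,0],"claw":-0.3},{"slide":[0.2,-3.8,0],"angular":[0,0,0],"claw":-0.3},{"slide":[0.2,-3.8,0],"angular":[0,0,0],"claw":-0.3},{"slide":[0.2,-3.8,0],"angular":[0,0,0],"claw":-0.3},{"slide":[0.2,-3.8,0],"angular":[0,0,0],"claw":-0.3},{"slide":[0.2,-3.8,0],"angular":[0,0,0],"claw":-0.3},{"slide":[0.2,-3.8,0],"angular":[0,0,0],"claw":-0.3},{"slide":[0.2,-3.8,0],"angular":[0,0,0],"claw":-0.3}]'>/dev/null; python3 -m creep '[{"slide":[0.2,-3.8,0],"angular":[0,0,0],"claw":-0.3},{"slide":[0.2,-3.8,0],"angular":[0,0,0],"claw":-0.3},{"slide":[0.2,-3.8,0],"angular":[0,0,0],"claw":-0.3},{"slide":[0.2,-3.4,0],"angular":[0,0,0],"claw":-0.3},{"slide":[0,0,3],"angular":[0,0,0],"claw":-0.3},{"slide":[0,0,0],"angular":[0,0,0],"claw":-0.3},{"slide":[0,0,0],"angular":[0,0,0],"claw":-0.3},{"slide":[0,0,0],"angular":[0,0,0],"claw":-0.3}]';python3 go.py .512 .235 .041 17.6
```

```text
t: 27.03
tcp_pos: [0.5126, 0.231, 0.168]
tool_rot: [0.988, 0.153, -0.0, 0.0]
force: [0.6, -0.3, -1.9]
finger_gap: 0.518
gripper_force: 62.0
t 27.03 tcp [0.5126 0.231  0.168 ] yaw 17.6 z [ 0. -0. -1.] q6 1.49
turn z 0.001 or -3.141 slide cm now [ 0.07 -0.4  12.7 ] after turn [ 0.07 -0.4  12.7 ] gap 0.52 F [ 0.6 -0.3 -1.9]
```

```bash
python3 -m creep '[{"slide":[0.1,-0.4,2],"angular":[0,0,0],"claw":-0.3},{"slide":[0,0,3],"angular":[0,0,0],"claw":-0.3},{"slide":[0,0,3],"angular":[0,0,0],"claw":-0.3},{"slide":[0,0,2],"angular":[0,0,0],"claw":-0.3},{"slide":[0,0,1],"angular":[0,0,0],"claw":-0.3},{"slide":[0,0,0.5],"angular":[0,0,0],"claw":-0.3},{"slide":[0,0,0.4],"angular":[0,0,0],"claw":-0.3},{"slide":[0,0,0],"angular":[0,0,0],"claw":-0.3},{"slide":[0,0,0],"angular":[0,0,0],"claw":-0.3}]';python3 go.py .512 .235 .041 17.6
```

```text
t: 27.78
tcp_pos: [0.513, 0.2359, 0.0498]
tool_rot: [0.988, 0.153, 0.001, -0.0]
force: [-0.1, -0.1, -2.1]
finger_gap: 0.514
gripper_force: 62.0
t 27.78 tcp [0.513  0.2359 0.0498] yaw 17.6 z [ 0.002  0.001 -1.   ] q6 1.5
turn z 0.0 or -3.141 slide cm now [-0.13  0.06  0.88] after turn [-0.13  0.06  0.88] gap 0.51 F [-0.1 -0.1 -2.1]
```

```bash
python3 -m creep '[{"slide":[0,0,0.5],"angular":[0,0,0],"claw":-0.3},{"slide":[0,0,0.3],"angular":[0,0,0],"claw":-0.3},{"slide":[0,0,0],"angular":[0,0,0],"claw":-0.3},{"slide":[0,0,0],"angular":[0,0,0],"claw":0.9},{"slide":[0,0,0],"angular":[0,0,0],"claw":0.9},{"slide":[0,0,0],"angular":[0,0,0],"claw":0.9},{"slide":[0,0,0],"angular":[0,0,0],"claw":0.9}]'; python3 -m creep '[{"slide":[0,0,-2],"angular":[0,0,0],"claw":0.9},{"slide":[0,0,-3],"angular":[0,0,0],"claw":0.9},{"slide":[0,0,-3.5],"angular":[0,0,0],"claw":0.9},{"slide":[0,0,-3.5],"angular":[0,0,0],"claw":0.9},{"slide":[0,0,-3.5],"angular":[0,0,0],"claw":-1},{"slide":[0,0,-1.5],"angular":[0,0,0],"claw":-1},{"slide":[0,0,0],"angular":[0,0,0],"claw":-1},{"slide":[0,0,0],"angular":[0,0,0],"claw":-1},{"slide":[0,0,0],"angular":[0,0,0],"claw":-1},{"slide":[0,0,0],"angular":[0,0,0],"claw":-1}]' 30;python3 go.py .519 .064 .17 17.6
```

```text
t: 28.37
tcp_pos: [0.5122, 0.236, 0.0409]
tool_rot: [0.988, 0.153, 0.0, -0.0]
force: [0.2, -0.3, 0.0]
finger_gap: 0.948
gripper_force: 0.0
t: 29.2
tcp_pos: [0.5105, 0.2355, 0.2088]
tool_rot: [0.988, 0.153, -0.002, 0.0]
force: [-0.4, 0.4, -1.0]
finger_gap: 0.09
gripper_force: 0.0
t 29.2 tcp [0.5105 0.2355 0.2088] yaw 17.6 z [-0.004 -0.001 -1.   ] q6 1.5
turn z 0.001 or -3.141 slide cm now [-4.37 16.61  3.89] after turn [-4.36 16.61  3.89] gap 0.09 F [-0.4  0.4 -1. ]
```

```bash
python3 -m creep '[{"slide":[-0.5,2,0],"angular":[0,0,0],"claw":-1},{"slide":[-0.8,3,0],"angular":[0,0,0],"claw":-1},{"slide":[-0.9,3.4,0],"angular":[0,0,0],"claw":-1},{"slide":[-0.9,3.4,0],"angular":[0,0,0],"claw":-1},{"slide":[-0.8,3,0],"angular":[0,0,0],"claw":-1},{"slide":[-0.5,1.8,0],"angular":[0,0,0],"claw":-1},{"slide":[0,0,1.5],"angular":[0,0,0],"claw":-1},{"slide":[0,0,1.5],"angular":[0,0,0],"claw":-1},{"slide":[0,0,0],"angular":[0,0,0],"claw":-1},{"slide":[0,0,0],"angular":[0,0,0],"claw":-1}]'; python3 go.py .519 .064 .112 17.6; python3 - <<'E'
from h import *
for n,q in dict(collar=(.5122,.236,.06),bolt=(.4567,.2175,.07)).items(): print(n,proj("top",q),proj("scene",q))
cv2.imwrite("pics/top5.png",viewer.snapshot("top"));cv2.imwrite("pics/scene5.png",viewer.snapshot("scene"))
E
```

```text
t: 30.03
tcp_pos: [0.5187, 0.0643, 0.1788]
tool_rot: [0.988, 0.153, -0.002, -0.001]
force: [-0.1, 0.4, 1.0]
finger_gap: -0.001
gripper_force: 0.0
t 30.03 tcp [0.5187 0.0643 0.1788] yaw 17.6 z [-0.005  0.    -1.   ] q6 1.17
turn z 0.0 or -3.141 slide cm now [0.04 0.05 6.68] after turn [0.04 0.05 6.68] gap -0.0 F [-0.1  0.4  1. ]
collar [[210.1386928  224.07920281]] [[354.46734956 204.93873073]]
bolt [[215.08495664 241.10279115]] [[342.02961266 189.38674826]]
```

```bash
python3 -m creep '[{"slide":[0,0,1.2],"angular":[0,0,0],"claw":-1},{"slide":[0,0,1.2],"angular":[0,0,0],"claw":-1},{"slide":[0,0,0],"angular":[0,0,0],"claw":-1},{"slide":[0,0,0],"angular":[0,0,0],"claw":-1}]' | egrep 'pos|force'; python3 -m creep '[{"slide":[0,0,0.7],"angular":[0,0,0],"claw":-1},{"slide":[0,0,0.7],"angular":[0,0,0],"claw":-1},{"slide":[0,0,0],"angular":[0,0,0],"claw":-1},{"slide":[0,0,0],"angular":[0,0,0],"claw":-1}]'| egrep 'pos|force';  python3 -m creep '[{"slide":[0,0,0.5],"angular":[0,0,0],"claw":-1},{"slide":[0,0,0.5],"angular":[0,0,0],"claw":-1},{"slide":[0,0,0],"angular":[0,0,0],"claw":-1},{"slide":[0,0,0],"angular":[0,0,0],"claw":-1}]'| egrep 'pos|force'
```

```text
tcp_pos: [0.5202, 0.0647, 0.1568]
force: [0.9, -0.3, -0.2]
gripper_force: 0.0
tcp_pos: [0.5199, 0.0644, 0.1423]
force: [-0.5, 1.1, 0.9]
gripper_force: 0.0
tcp_pos: [0.5199, 0.0643, 0.1322]
force: [0.5, -0.9, -0.1]
gripper_force: 0.0
```

```bash
python3 -m creep '[{"slide":[0,0,0.6],"angular":[0,0,0],"claw":-1},{"slide":[0,0,0],"angular":[0,0,0],"claw":-1},{"slide":[0,0,0],"angular":[0,0,0],"claw":-1}]' | egrep 'pos|force'; python3 -m creep '[{"slide":[0,0,0.6],"angular":[0,0,0],"claw":-1},{"slide":[0,0,0],"angular":[0,0,0],"claw":-1},{"slide":[0,0,0],"angular":[0,0,0],"claw":-1}]'| egrep 'pos|force';  python3 -m creep '[{"slide":[0,0,0.5],"angular":[0,0,0],"claw":-1},{"slide":[0,0,0],"angular":[0,0,0],"claw":-1},{"slide":[0,0,0],"angular":[0,0,0],"claw":-1}]'| egrep 'pos|force'
```

```text
tcp_pos: [0.5199, 0.0644, 0.1263]
force: [-0.2, -0.4, 0.8]
gripper_force: 0.0
tcp_pos: [0.5199, 0.0644, 0.1202]
force: [0.2, 0.7, -0.4]
gripper_force: 0.0
tcp_pos: [0.5199, 0.0644, 0.1153]
force: [-0.4, -0.2, 0.5]
gripper_force: 0.0
```

```bash
python3 - <<'E'
from h import *
s=viewer.snapshot("scene"); cv2.imwrite("pics/lev6.png",cv2.resize(s[150:270,255:415],(800,600),interpolation=cv2.INTER_CUBIC))
print((proj("scene",[manip.sense()["tcp_pos"],[.5222,.0652,.14]])-[255,150])*5)
E
```

```text
[[221.58607497 291.90461901]
 [227.07096357 267.3177052 ]]
```

View pics/lev6.png

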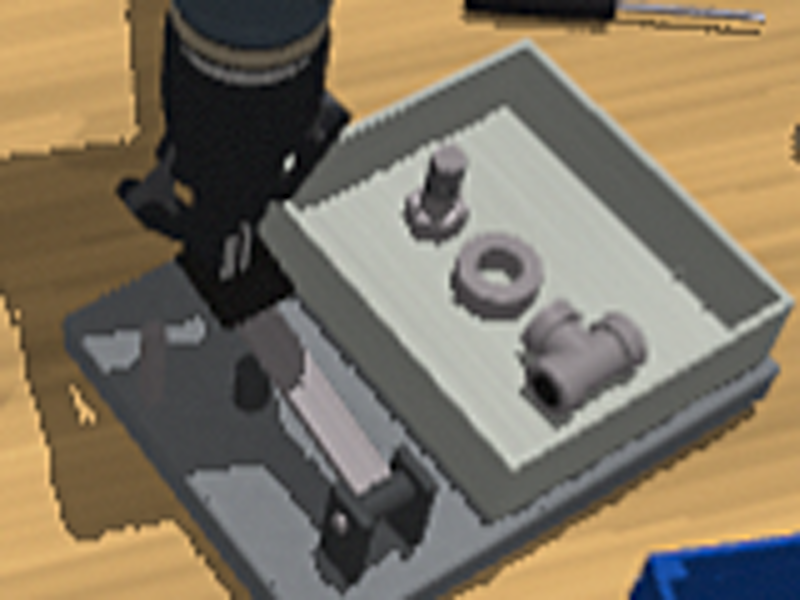

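All three parts lie in the tub: bolt (438,195), collar (497,275), tee (583,355). The shut fingertips are just above the pad at (237,270). I'll continue down until contact.

```bash
for i in 1; do python3 -m creep '[{"slide":[0,0,0.4],"angular":[0,0,0],"claw":-1},{"slide":[0,0,0],"angular":[0,0,0],"claw":-1},{"slide":[0,0,0],"angular":[0,0,0],"claw":-1}]' | egrep 'pos|force:'; done; python3 -m creep '[{"slide":[0,0,0.4],"angular":[0,0,0],"claw":-1},{"slide":[0,0,0],"angular":[0,0,0],"claw":-1},{"slide":[0,0,0],"angular":[0,0,0],"claw":-1}]'| egrep 'pos|force:';  python3 -m creep '[{"slide":[0,0,0.4],"angular":[0,0,0],"claw":-1},{"slide":[0,0,0],"angular":[0,0,0],"claw":-1},{"slide":[0,0,0],"angular":[0,0,0],"claw":-1}]'| egrep 'pos|force:'
```

```text
tcp_pos: [0.5204, 0.0643, 0.1119]
force: [-0.4, -0.2, 4.5]
gripper_force: 1.8
tcp_pos: [0.5201, 0.0642, 0.1078]
force: [-2.7, -0.8, 4.6]
gripper_force: 2.1
tcp_pos: [0.5199, 0.0642, 0.1038]
force: [-1.8, -1.1, 5.1]
gripper_force: 2.4
```

```bash
python3 -m creep '[{"slide":[0,0,0.5],"angular":[0,0,0],"claw":-1},{"slide":[0,0,0.5],"angular":[0,0,0],"claw":-1},{"slide":[0,0,0],"angular":[0,0,0],"claw":-1},{"slide":[0,0,0],"angular":[0,0,0],"claw":-1}]'| egrep 'pos|force:';  python3 -m creep '[{"slide":[0,0,0.4],"angular":[0,0,0],"claw":-1},{"slide":[0,0,0.3],"angular":[0,0,0],"claw":-1},{"slide":[0,0,0],"angular":[0,0,0],"claw":-1},{"slide":[0,0,0],"angular":[0,0,0],"claw":-1}]'| egrep 'pos|force:'
```

```text
tcp_pos: [0.5192, 0.0641, 0.0937]
force: [-3.8, -2.6, 6.6]
gripper_force: 3.2
tcp_pos: [0.5187, 0.064, 0.0868]
force: [-4.1, -2.3, 8.0]
gripper_force: 3.8
```

```bash
python3 -m creep '[{"slide":[0,0,0],"angular":[0,0,0],"claw":-1},{"slide":[0,0,0],"angular":[0,0,0],"claw":-1},{"slide":[0,0,0],"angular":[0,0,0],"claw":-1},{"slide":[0,0,0],"angular":[0,0,0],"claw":-1},{"slide":[0,0,0],"angular":[0,0,0],"claw":-1},{"slide":[0,0,0],"angular":[0,0,0],"claw":-1}]'| egrep 't:|pos|force:'; python3 -c "
from station import ticket
print(ticket.sign_off())"
```

```text
t: 33.85
tcp_pos: [0.5188, 0.064, 0.087]
tool_rot: [0.988, 0.154, -0.001, 0.0]
force: [-4.9, -2.4, 6.5]
gripper_force: 3.8
the job is handed in; nothing more can be done
None
```

I handed the job in at 33.9 s: the tee, bolt and collar lie in the tub, and the shut gripper holds the lever at about half travel, judged by force (about 7–8 N) and 27 mm of pad travel, with no final picture taken; no verdict was returned.

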